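# Label rolls back into their own dispensers

## Task

After cleaning, the three label rolls were put back in the wrong dispensers: move them so that each roll hangs in the dispenser whose feed chute is as wide as the roll, the widest roll behind the widest chute and so on, with both ends of its spindle fully down in the slots and the roll midway between the side plates. The empty cradle is free for parking a roll on the way. Leave the two medicine bottles and the carton that stand around the dispensers upright and where they are.

Things in the scene. Friction and masses are not known exactly. Their poses are not given: they have to be found in the camera images.
- wide_roll_center (a point): Centre of the wide label roll: solid, white, 90 mm diameter, 56 mm wide, on a fixed grey spindle 12 mm thick, 116 mm long, sticking out equally on both sides; about 290 g. y lies along the spindle; x, z turn with the roll. To grip: across its flat faces near its top, which is 45 mm above the spindle axis and, seated, 33 mm above the side plates. Starts seated in a wrong dispenser.
- medium_roll_center (a point): Centre of the medium label roll: solid, white, 90 mm diameter, 38 mm wide, on a fixed grey spindle 12 mm thick, 116 mm long, sticking out equally on both sides; about 200 g. y lies along the spindle; x, z turn with the roll. To grip: across its flat faces near its top, which is 45 mm above the spindle axis and, seated, 33 mm above the side plates. Starts seated in a wrong dispenser.
- narrow_roll_center (a point): Centre of the narrow label roll: solid, white, 90 mm diameter, 20 mm wide, on a fixed grey spindle 12 mm thick, 116 mm long, sticking out equally on both sides; about 120 g. y lies along the spindle; x, z turn with the roll. To grip: across its flat faces near its top, which is 45 mm above the spindle axis and, seated, 33 mm above the side plates. Starts seated in a wrong dispenser.
- wide_dispenser_seat (a point): Seat of the wide dispenser: the spare cradle's grey frame and slots (same sizes) with an aluminium feed chute in front (-x), 60 mm wide between its raised edges, ending in a tear blade 115 mm from the seat, at most 45 mm high. Fixed. The point is midway between the side plates, 56 mm above the counter: the spindle's middle when home. y along the spindle, z up.
- medium_dispenser_seat (a point): Seat of the medium dispenser: the spare cradle's grey frame and slots (same sizes) with an aluminium feed chute in front (-x), 42 mm wide between its raised edges, ending in a tear blade 115 mm from the seat, at most 45 mm high. Fixed. The point is midway between the side plates, 56 mm above the counter: the spindle's middle when home. y along the spindle, z up.
- narrow_dispenser_seat (a point): Seat of the narrow dispenser: the spare cradle's grey frame and slots (same sizes) with an aluminium feed chute in front (-x), 24 mm wide between its raised edges, ending in a tear blade 115 mm from the seat, at most 45 mm high. Fixed. The point is midway between the side plates, 56 mm above the counter: the spindle's middle when home. y along the spindle, z up.
- spare_cradle_seat (a point): Seat of the spare cradle: grey steel frame without chute, empty at the start, fixed. Base 110 x 96 mm; two side plates 56 mm wide, 4 mm thick, 80 mm apart inside, 68 mm high; an open slot in each top edge, 16 mm wide, 28 mm at its flared mouth, bottom 50 mm above the counter. The point is midway between the plates, 56 mm up: a spindle's middle when home. y along the spindle, z up.
- short_bottle_center (a point): Middle of a loose white medicine bottle, 42 mm in diameter and 62 mm high, standing on the counter; z up.
- tall_bottle_center (a point): Middle of a loose, slim white medicine bottle, 38 mm in diameter and 88 mm high, standing on the counter; z up.
- carton_center (a point): Middle of a loose medicine carton, 40 x 75 mm and 55 mm high, standing on the counter; z up.
Things that resemble listed ones, but are neither listed nor needed, are in the scene too. What is shaped like the part that bears wide_roll_center but blue or pink is not meant.

How it is judged:
By the outcome, as a careful person would: the job done as asked, in the order asked, and still so for the second after the job is handed in, with the robot touching nothing.
It also fails if it takes over 112 s, if anything falls off the work surface, if the arm or the gripper's body presses on something with over 40 N, if the wrist force passes 120 N, or if a joint passes its speed limit or range.

## Robot

A 7-joint arm with a two-finger parallel gripper is mounted at the origin on the work surface. World frame = base frame: x ahead of the robot, y to its left, z up, the work surface at z = 0. Lengths are in m, angles in rad, forces in N, time in s.
With the tool pointing down it reaches from about 0.425 to 0.925 m from the base axis. Payload 6.8 kg.
Tool frame: the origin (TCP) lies on the front face of the gripper's body, between the roots of the fingers; the fingertips stand 73 mm ahead of it and the grasp point (between the pads) lies 54 mm ahead of it (env.nose_length is the distance from the TCP to the fingertips, in m); z points along the fingers, y is the line along which they close (so a half turn about z gives the same grasp; the last joint's range is limited). The gripper opens to 85 mm and grips with 20 to 120 N. Pads are 22 mm wide; open, the fingers measure 114 mm over their backs; the gripper's body (76 mm by 85 mm) begins 54 mm behind the grasp point. The pads swing forward as they close: fully open they stand 13 mm farther back than shut.
Start: joints at [-1.365, 0.477, 0.022, 1.555, -0.011, 1.109, -0.083], TCP at [0.208, 0.642, 0.304] pointing down, gripper open.
Joint ranges: [-2.96, 2.96], [-0.34, 2.1], [-1.41, 1.46], [0.24, 2.44], [-1.37, 4.51], [0.17, 1.92], [-2.96, 2.96]. Speed limits (rad/s): [2.39, 2.39, 3.14, 3.14, 3.14, 3.14, 3.14].

## Interface

Orientations are given as a unit quaternion [w, x, y, z].
In Python, from cell import env, kin, camera, calibration, job gives the robot as it stands. The module is installed in compiled form; this text tells all that it offers. Calls block until the motion is done:
- env.reach(position, orientation): joint-space move of the TCP to a pose.
- env.movel(position, velocity=0.15, rot=None, stop_force=None): straight line of the TCP; rot=None keeps the orientation; velocity is the mean speed in m/s. With stop_force (N) it stops when the force on the tool has changed by that much, and returns True; else False.
- env.goto_joints(angles): joint-space move.
- env.grip(opening, f_grip=None): finger opening in m; f_grip is the grip in N (None keeps the last); returns when the fingers have stopped.
- env.dwell(seconds).
- kin.inverse_kinematics(position, orientation): joint angles nearest the present ones, or None.
- env.get_state(): the state.
- camera(name): name is "side" or "top" or "wrist"; returns (picture, depth): 420x560x3 uint8, blue, green, red; 420x560 float32, m along the optical axis (not along the pixel's ray), 0 where there is no reading.
- calibration(name): a dict with "fx", "fy", "cx", "cy" (pixels), "rvec" (rotation vector, rad) and "tvec" (3), from world to camera coordinates, as OpenCV has them. Camera axes: x right, y down, z forward; pixel columns grow to the right and rows downward; lengths in m; the calibration is good to about 2 mm. A picture is of the moment at which its call begins: read the wrist's pose just before it. calibration takes no time and is no camera call; for the wrist camera it gives the pose at the moment of the call.
A pose or a line that the arm cannot do raises env.PlanningError and nothing moves.
- job.job_done(): hands the job in; it is judged then, once.
The state is a dict: "time": time; "qpos": joint angles; "joint_velocities": joint speeds; "joint_torque": joint torques, N m; "tcp_pos": TCP position; "orientation": TCP orientation; "force": force on the tool from outside, world axes, zero at the start; "torque": the same for the moment, N m; "opening": finger opening in m; "gripper_force": force on a finger pad.
Only numpy, scipy, OpenCV 4.12 (cv2) and the standard library are available. Lean on these libraries where they do the work, as an engineer would, in place of code of your own. Each camera call takes 0.05 s, during which the arm holds its last target. There are 200 camera calls.

## Working session

There is one attempt and no reset: what is moved stays moved. The work goes in short steps, each a Python script; the robot and the scene stay as the last script left them, time stands still between calls to the robot, and variables do not carry over. Pictures are saved under pics/ and viewed, at most 14 in all, crops included, and the job is handed in when it is done.

```bash
mkdir -p pics; python3 - <<'E'
from cell import env,camera,calibration
import cv2,numpy as np
for n in("top","side"):
    p,d=camera(n);cv2.imwrite(f"pics/{n}0.png",p);np.save(f"{n}0.npy",d);print(n,calibration(n))
s=env.get_state();print(s["time"],s["orientation"],s["opening"],s["force"])
E
```

```text
top {'fx': 399.65551708936346, 'fy': 399.65551708936346, 'cx': 286.1092203602638, 'cy': 212.35179851462343, 'rvec': array([ 2.1446814 , -2.10129912,  0.20251283]), 'tvec': array([-0.02000365,  0.57214602,  0.84503206])}
side {'fx': 419.27506425615974, 'fy': 419.27506425615974, 'cx': 274.8169305878055, 'cy': 213.1807770581879, 'rvec': array([ 0.31156692, -2.89132432,  1.01013662]), 'tvec': array([0.53929763, 0.1267937 , 0.86199362])}
0.1 [-6.13309093e-05  1.56219150e-01  9.87722084e-01 -8.11095296e-04] 0.0852128550716274 [-0.17160326  0.66147531  0.49675301]
```

View pics/top0.png

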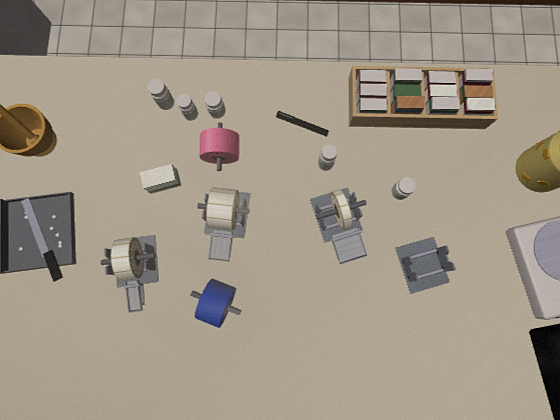

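View pics/side0.png

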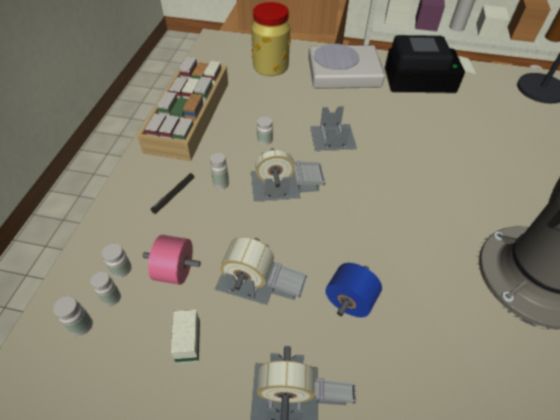

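The top view has three dispensers: left at (130,260), middle at (221,212) and right at (343,212). The empty cradle is at (426,265). The left chute is narrow, the middle one is medium-looking and the right one is wide. Next I'll compute a height map.

```bash
cat >h.py <<'E'
import cv2,numpy as np
from cell import env,kin,camera,calibration,job
def world(d,c):
    R=cv2.Rodrigues(c["rvec"])[0];v,u=np.mgrid[:d.shape[0],:d.shape[1]]
    P=np.dstack([(u-c["cx"])/c["fx"]*d,(v-c["cy"])/c["fy"]*d,d])
    W=(P-c["tvec"].ravel())@R; W[d==0]=np.nan; return W
def ray(c,uv,z):
    R=cv2.Rodrigues(c["rvec"])[0];o=-R.T@c["tvec"].ravel()
    r=np.array([(uv[0]-c["cx"])/c["fx"],(uv[1]-c["cy"])/c["fy"],1])@R
    return o+r*(z-o[2])/r[2]
E
python3 - <<'E'
from h import *
d=np.load("top0.npy");c=calibration("top");W=world(d,c);p=cv2.imread("pics/top0.png")
print("cam",-cv2.Rodrigues(c["rvec"])[0].T@c["tvec"])
for uv in [(20,350),(300,350),(200,380)]: print(W[uv[1],uv[0]])
m=((W[...,2]>.03)&(W[...,2]<.13)).astype(np.uint8)
n,l,st,ce=cv2.connectedComponentsWithStats(m)
for i in range(1,n):
    if st[i,4]>60:
        q=W[l==i];print(st[i].tolist(),"zmax",np.percentile(q[:,2],98).round(3),"mean",q.mean(0).round(3))
v=cv2.resize(p[170:320,90:260],None,fx=4,fy=4,interpolation=2)
w=cv2.resize(p[170:300,300:470],None,fx=4,fy=4,interpolation=2)
cv2.imwrite("pics/c1.png",v);cv2.imwrite("pics/c2.png",w)
E
```

```text
cam [ 0.40376591 -0.00867833  0.93740502]
[2.57270496e-01 5.79907585e-01 5.15536304e-04]
[ 0.26959049 -0.04568837  0.0008348 ]
[ 0.20151798  0.17461411 -0.00144056]
[350, 66, 148, 59, 7997] zmax 0.086 mean [ 0.859 -0.326  0.066]
[148, 79, 24, 26, 423] zmax 0.085 mean [0.852 0.295 0.068]
[205, 91, 19, 23, 326] zmax 0.069 mean [0.833 0.167 0.059]
[177, 94, 19, 22, 297] zmax 0.076 mean [0.823 0.232 0.063]
[0, 104, 53, 53, 2033] zmax 0.111 mean [0.752 0.601 0.066]
[200, 123, 40, 48, 1277] zmax 0.092 mean [0.722 0.147 0.074]
[522, 133, 38, 57, 1373] zmax 0.129 mean [ 0.684 -0.575  0.08 ]
[319, 144, 19, 24, 323] zmax 0.091 mean [ 0.701 -0.1    0.075]
[140, 164, 38, 27, 690] zmax 0.058 mean [0.649 0.285 0.052]
[395, 177, 21, 21, 329] zmax 0.064 mean [ 0.637 -0.278  0.056]
[198, 187, 52, 43, 1460] zmax 0.102 mean [0.573 0.13  0.083]
[316, 189, 51, 41, 944] zmax 0.102 mean [ 0.579 -0.13   0.073]
[510, 217, 50, 103, 3412] zmax 0.064 mean [ 0.472 -0.574  0.052]
[332, 228, 36, 36, 400] zmax 0.045 mean [ 0.517 -0.148  0.036]
[209, 230, 24, 31, 299] zmax 0.045 mean [0.512 0.138 0.036]
[101, 237, 55, 44, 1570] zmax 0.102 mean [0.46  0.33  0.076]
[440, 245, 16, 26, 191] zmax 0.069 mean [ 0.477 -0.366  0.051]
[404, 256, 16, 26, 156] zmax 0.07 mean [ 0.452 -0.286  0.052]
[191, 279, 51, 49, 1401] zmax 0.092 mean [0.372 0.137 0.076]
[124, 280, 18, 32, 251] zmax 0.045 mean [0.392 0.327 0.036]
[535, 326, 25, 89, 1175] zmax 0.093 mean [ 0.272 -0.571  0.057]
```

View pics/c1.png

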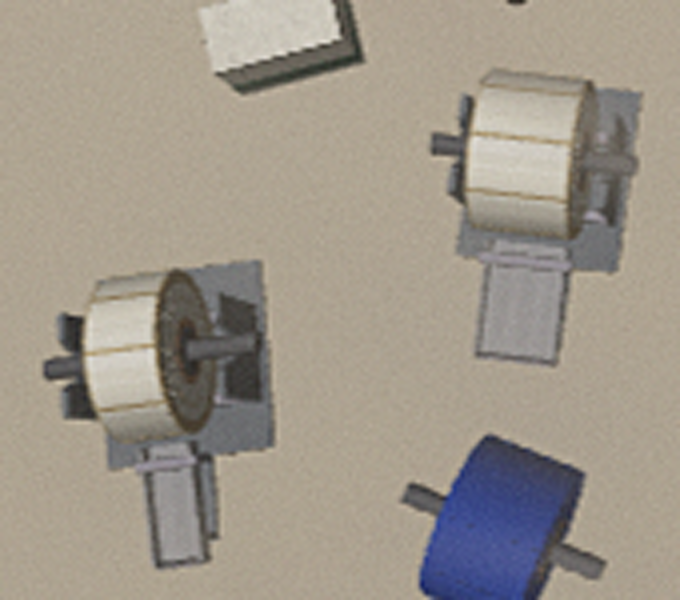

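View pics/c2.png

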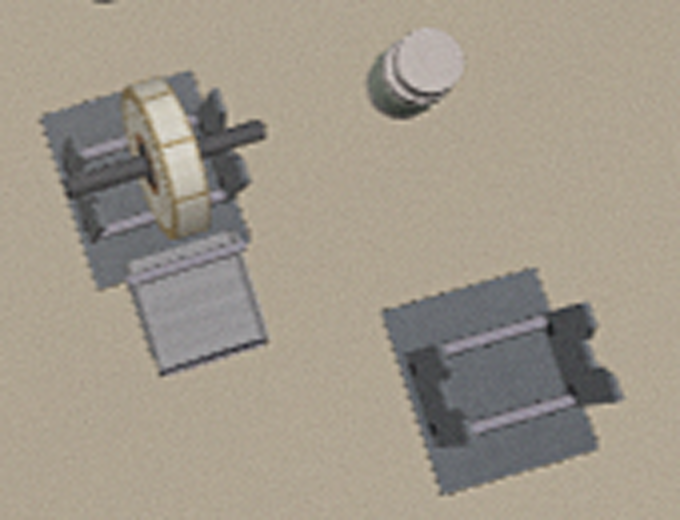

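The left dispenser has the narrow chute and holds the medium roll. The middle one has the medium chute and holds the wide roll. The right one has the wide chute and holds the narrow roll. The plan is narrow→spare, wide→R, medium→M, narrow→L. First I'll look at each station with the wrist camera.

```bash
cat >>h.py <<'E'
from scipy.spatial.transform import Rotation as Ro
def q(th):  # tool down, tool y along frame y; wrap chosen as at start (half turn)
    return np.array([0,np.cos((th+np.pi)/2),np.sin((th+np.pi)/2),0])
def Rt(qq): return Ro.from_quat([qq[1],qq[2],qq[3],qq[0]]).as_matrix()
ST={"L":(.455,.330,7.6),"M":(.575,.130,-5.6),"R":(.575,-.130,16.8),"S":(.465,-.326,14)}
E
python3 - <<'E'
from h import *
s=env.get_state();c=calibration("wrist");R=Rt(s["orientation"]);Rc=cv2.Rodrigues(c["rvec"])[0]
o=R.T@(-Rc.T@c["tvec"].ravel()-s["tcp_pos"]);f=R.T@Rc[2]
print("cam in tool",o,f)
for k in "LMSR":
    x,y,t=ST[k];Q=q(np.radians(t));R2=Rt(Q);Z=.36
    ow=R2@o+[0,0,Z];fw=R2@f;hit=ow+fw*(.06-ow[2])/fw[2]
    ok=0
    for a in (1,.6,.3,0):
        P=[x-a*hit[0],y-a*hit[1],Z]
        try: env.reach(P,Q)
        except env.PlanningError as e: print(k,a,e);continue
        break
    c=calibration("wrist");p,d=camera("wrist")
    cv2.imwrite(f"pics/w{k}.png",p);np.savez(f"w{k}.npz",d=d,**c)
    s=env.get_state();print(k,a,s["time"],s["tcp_pos"],s["qpos"].round(2) if hasattr(s["qpos"],'round') else s["qpos"])
a=[cv2.resize(cv2.imread(f"pics/w{k}.png"),(400,300)) for k in "LMSR"]
cv2.imwrite("pics/wall.png",np.vstack([np.hstack(a[:2]),np.hstack(a[2:])]))
E
```

```text
cam in tool [ 0.06714247 -0.00022251 -0.06956665] [-0.26527555  0.00125864  0.96417182]
L 1 1.5833 [0.42015788 0.32647233 0.35979332] [-0.84  0.19  0.07  1.83 -0.02  1.12  0.94]
M 1 2.5417 [0.53979301 0.13590284 0.35981025] [-0.57  0.23  0.25  1.79 -0.06  1.13  1.18]
S 1 4.3417 [ 0.43254198 -0.33344407  0.35989304] [ 0.01  0.24  0.64  1.83 -0.16  1.12  2.52]
R 1 5.2833 [ 0.5411293  -0.14261879  0.36016488] [-0.3   0.25  0.55  1.8  -0.14  1.13  2.15]
```

View pics/wall.png

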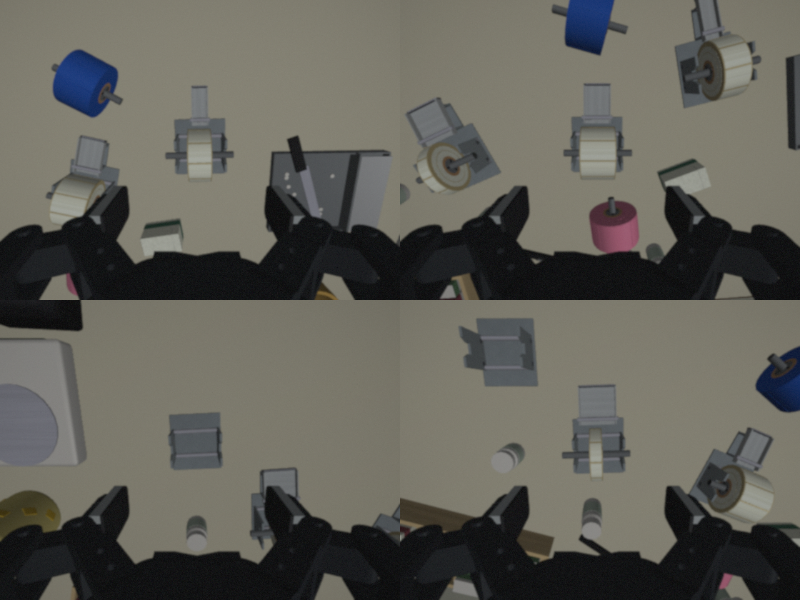

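The wrist views are centred on each station, with the spindles almost horizontal in the picture, so the yaw guesses are good. Next is a local fit from the depth.

```bash
python3 - <<'E'
from h import *
pc=lambda a:np.round(np.percentile(a,[1,50,99])*1000,1) if len(a)>5 else None
for k in "LMSR":
    z=np.load(f"w{k}.npz");W=world(z["d"],z).reshape(-1,3);x,y,t=ST[k];th=np.radians(t)
    c,s=np.cos(th),np.sin(th);D=W[:,:2]-[x,y];X=D[:,0]*c+D[:,1]*s;Y=-D[:,0]*s+D[:,1]*c;Z=W[:,2]
    near=(abs(X)<.075)&(abs(Y)<.075)
    print(k,"table",pc(Z[(X>-.2)&(X<.1)&(abs(Y)<.1)&(Z<.004)]))
    for n,lo,hi in(("base",.003,.012),):
        m=near&(Z>lo)&(Z<hi);print(" base z",pc(Z[m]),"X",pc(X[m]),"Y",pc(Y[m]))
    for n,sg in(("plate+",1),("plate-",-1)):
        m=near&(Z>.064)&(Z<.073)&(sg*Y>.03)&(sg*Y<.054);print(" ",n,m.sum(),"X",pc(X[m]),"Y",pc(Y[m]))
        for xs in (1,-1):
            mm=m&(xs*X>.013);print("    half",xs,"Y",pc(Y[mm]))
    m=near&(Z>.054)&(Z<.0645)&(abs(X)<.012)&(abs(Y)>.03)
    if m.sum()>20:
        pf=np.polyfit(Y[m],X[m],1);print("  spindle",m.sum(),"zmax",pc(Z[m]),"Y",pc(Y[m]),"X=%.1f slope %.2fdeg"%(pf[1]*1e3,np.degrees(pf[0])))
    m=near&(Z>.09);print("  roll Y",pc(Y[m]),"X",pc(X[m]),"Z",pc(Z[m]))
    m=(X<-.06)&(X>-.13)&(abs(Y)<.045)&(Z>.028)&(Z<.05);print("  chute Y",pc(Y[m]),"X",pc(X[m]))
    for xl in(-.07,-.08,-.09,-.1,-.11): 
        mm=m&(abs(X-xl)<.003);print("    ",xl,pc(Y[mm]))
E
```

```text
L table [-2.4 -0.4  3.7]
 base z [ 3.   3.9 11.8] X [-47.  -14.2  61.4] Y [-38.3  26.8  54.2]
  plate+ 91 X [-21.   -8.2  34.2] Y [47.8 50.3 52.1]
    half 1 Y [49.3 50.7 52.2]
    half -1 Y [47.7 49.3 51.5]
  plate- 97 X [-19.   21.3  36.8] Y [-36.2 -33.8 -31.2]
    half 1 Y [-35.  -32.7 -31.2]
    half -1 Y [-36.3 -34.  -32.7]
  spindle 436 zmax [55.3 60.3 63.4] Y [-50.7  38.6  63.9] X=5.8 slope -0.66deg
  roll Y [-68.4   2.5  70.8] X [-55.2 -46.2  15.1] Z [ 95.8 363.2 387.1]
  chute Y [-7.4  6.1 20.4] X [-107.   -73.3  -60.3]
     -0.07 [-7.4  6.  20.4]
     -0.08 [-7.4  6.6 20.4]
     -0.09 [-7.4  4.1 19. ]
     -0.1 [-7.4  5.8 19. ]
     -0.11 [ 0.1 10.7 16.6]
M table [-2.4 -0.5  3.4]
 base z [ 3.   3.9 11.7] X [-50.7 -31.7  56.1] Y [-43.2 -21.8  50.5]
  plate+ 109 X [-39.9 -10.   30.8] Y [30.7 44.9 47.3]
    half 1 Y [43.6 45.7 47.3]
    half -1 Y [30.3 44.5 46.8]
  plate- 85 X [-24.6  -9.8  31.1] Y [-40.6 -38.4 -36.5]
    half 1 Y [-39.7 -38.4 -37. ]
    half -1 Y [-40.7 -38.4 -37.1]
  spindle 441 zmax [55.2 60.2 62.6] Y [-53.   37.4  61.6] X=2.0 slope -0.30deg
  roll Y [-67.3
[... 835 characters left out ...]
   -0.11 None
R table [-2.4 -0.4  3.8]
 base z [ 3.   4.  11.8] X [-46.4  -2.3  59.1] Y [-44.8  13.4  47.5]
  plate+ 103 X [-23.6  16.8  32.1] Y [41.1 43.7 46.4]
    half 1 Y [42.5 44.8 46.4]
    half -1 Y [41. 43. 45.]
  plate- 94 X [-21.    6.3  34.6] Y [-42.  -39.6 -37.1]
    half 1 Y [-40.8 -39.3 -37.1]
    half -1 Y [-41.7 -40.4 -38.5]
  spindle 455 zmax [55.2 60.4 62.8] Y [-60.  -32.4  54.7] X=3.9 slope -1.57deg
  roll Y [-70.8  -0.9  68.2] X [-56. -47.  -3.] Z [ 98.9 363.8 387.3]
  chute Y [-32.1   0.6  30.7] X [-109.   -72.9  -60.1]
     -0.07 [-32.1  -0.7  30.8]
     -0.08 [-32.    1.8  30.6]
     -0.09 [-32.    3.   30.6]
     -0.1 [-33.1 -31.1  30.6]
     -0.11 [-30.2   6.6  29.6]
```

```bash
cat >>h.py <<'E'
def local(k,z,st=None):
    W=world(z["d"],z).reshape(-1,3);W=W[~np.isnan(W[:,0])];x,y,t=(st or ST)[k];th=np.radians(t)
    c,s=np.cos(th),np.sin(th);D=W[:,:2]-[x,y]
    return D[:,0]*c+D[:,1]*s,-D[:,0]*s+D[:,1]*c,W[:,2]
def fit(k,z,st=None):
    """seat (x,y,deg) and roll/spindle (x,y,deg) in world"""
    x,y,t=(st or ST)[k];th=np.radians(t);X,Y,Z=local(k,z,st)
    yc=np.median(Y[(abs(X)<.075)&(Z>.003)&(Z<.02)&(abs(Y)<.065)])*0
    cs=[];sl=[];xs=[];A=[];b=[]
    for sg in(1,-1):
        m=(abs(X)<.05)&(Z>.064)&(Z<.073)&(sg*Y>.03)&(sg*Y<.054)
        med=np.median(Y[m]);m&=abs(Y-med)<.004
        A+=[[sg==1,sg==-1,v] for v in X[m]];b+=list(Y[m]);xs.append(np.percentile(X[m],[.5,99.5]).mean())
    a1,a2,sl=np.linalg.lstsq(np.array(A,float),np.array(b),rcond=None)[0]
    xc=np.mean(xs);yc=(a1+a2)/2+sl*xc
    w=lambda X,Y:(x+X*np.cos(th)-Y*np.sin(th),y+X*np.sin(th)+Y*np.cos(th))
    seat=(*w(xc,yc),t+np.degrees(np.arctan(sl)));roll=None
    m=(Z>.055)&(Z<.0645)&(abs(X)<.015)&(abs(Y)>.03)&(abs(Y)<.07)
    r=(Z>.09)&(Z<.11)&(abs(X)<.05)&(abs(Y)<.06)
    if r.sum()>30:
        p=np.polyfit(Y[m],X[m],1);e=np.percentile(Y[r],[1,99]);ym=e.mean()
        roll=(*w(np.polyval(p,ym),ym),t-np.degrees(np.arctan(p[0])),e[1]-e[0])
        print(k,"roll in frame mm",np.round([(np.polyval(p,ym)-xc)*1e3,(ym-yc-sl*0)*1e3],1),"width",round(1e3*(e[1]-e[0]),1))
    print(k,"gap",round((a1-a2)*1e3,1),"seat",np.round(seat,4),"roll",None if roll is None else np.round(roll,4))
    return seat,roll
E
python3 - <<'E'
from h import *
import json
print(env.nose_length)
json.dump({k:fit(k,np.load(f"w{k}.npz")) for k in "LMSR"},open("fit.json","w"))
E
```

```text
0.0726
L roll in frame mm [-1.9 -2.3] width 38.0
L gap 83.8 seat [0.4616 0.3393 8.9883] roll [0.4601 0.3368 8.773  0.038 ]
M roll in frame mm [-0.6  1.1] width 54.3
M gap 83.7 seat [ 0.5784  0.1331 -5.2551] roll [ 0.5779  0.1343 -5.1697  0.0543]
S gap 83.9 seat [ 0.4648 -0.3263 16.7995] roll None
R roll in frame mm [-1.2 -5. ] width 19.7
R gap 83.5 seat [ 0.5797 -0.1264 18.6193] roll [ 0.58   -0.1316 18.284   0.0197]
```

```bash
cat >>h.py <<'E'
import json
F=json.load(open("fit.json"))
def st(tag):
    s=env.get_state();print(tag,"t=%.1f"%s["time"],"tcp",np.round(s["tcp_pos"],4),"F",np.round(s["force"],1),"open %.4f grip %.0f"%(s["opening"],s["gripper_force"]));return s
def pick(roll,zg=.145,up=.28):
    x,y,t=roll[:3];Q=q(np.radians(t));env.grip(.085)
    env.reach([x,y,up],Q);env.movel([x,y,.19],.2)
    env.grip(min(.085,roll[3]+.026))
    hit=env.movel([x,y,zg],.06,stop_force=15);st(f"down hit={hit}")
    env.grip(max(roll[3]-.015,0),60);st("gripped")
    env.movel([x,y,zg+.03],.05);env.movel([x,y,up],.2);return st("lifted")
def place(seat,w,zg=.145,up=.28,v=.25):
    x,y,t=seat;Q=q(np.radians(t))
    env.movel([x,y,up],v,rot=Q);env.movel([x,y,zg+.035],.15)
    hit=env.movel([x,y,zg-.004],.03,stop_force=6);st(f"placed hit={hit}")
    return hit
def release(w,up=.28):
    env.grip(min(.085,w+.024));s=st("open");p=s["tcp_pos"]
    env.movel([p[0],p[1],.2],.08);env.movel([p[0],p[1],up],.2)
def look(k,name,Z=.36):
    """wrist picture centred on station k"""
    x,y,t=F[k][0];Q=q(np.radians(t));R2=Rt(Q)
    ow=R2@np.array([.06714,-.0002,-.06957])+[0,0,Z];fw=R2@np.array([-.26528,.00126,.96417]);h=ow+fw*(.06-ow[2])/fw[2]
    env.reach([x-h[0],y-h[1],Z],Q);c=calibration("wrist");p,d=camera("wrist")
    cv2.imwrite(f"pics/{name}.png",p);np.savez(f"{name}.npz",d=d,**c)
    return fit(k,dict(d=d,**c),{k:F[k][0]})
E
python3 - <<'E'
from h import *
pick(F["R"][1]);place(F["S"][0],.02)
p,d=camera("side");cv2.imwrite("pics/s1.png",p)
E
```

```text
down hit=False t=7.9 tcp [ 0.5803 -0.1317  0.1453] F [-0.1  0.9  0.4] open 0.0456 grip 0
gripped t=8.3 tcp [ 0.5804 -0.1316  0.1455] F [-0.1  0.4  2.9] open 0.0193 grip 59
lifted t=9.7 tcp [ 0.5794 -0.1312  0.2789] F [ 0.5  0.7 -1.5] open 0.0188 grip 59
placed hit=True t=12.6 tcp [ 0.4647 -0.3262  0.1454] F [-1.2  1.   5.7] open 0.0191 grip 60
```

View pics/s1.png

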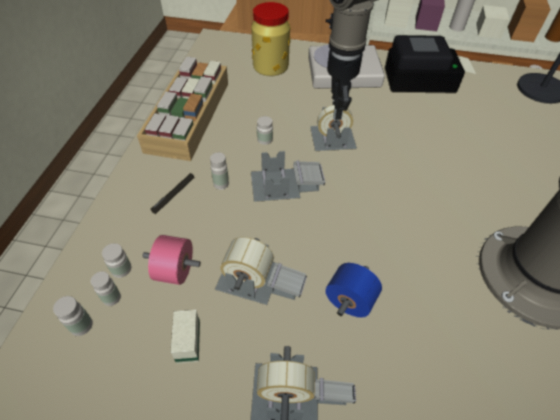

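The narrow roll reached the spare cradle at (335,125). It made contact at the same TCP height it was gripped at, so it is seated. I'll release it, check the spare and the now empty R, then move the wide roll.

```bash
python3 - <<'E'
from h import *
release(.02)
s,r=look("S","w2S")
F["S"][1]=r
s2,_=look("R","w2R")
F["R"][0]=list(s2)
json.dump(F,open("fit.json","w"))
r=F["M"][1];r[3]=.056
pick(r);place(F["R"][0],.056)
E
```

```text
open t=13.0 tcp [ 0.464  -0.3257  0.1445] F [-0.  -0.5 -0.5] open 0.0444 grip 0
S roll in frame mm [0.4 0.7] width 18.7
S gap 83.6 seat [ 0.4649 -0.3263 17.1633] roll [ 0.465  -0.3255 17.0553  0.0187]
R gap 83.8 seat [ 0.5797 -0.1265 18.5193] roll None
down hit=False t=19.2 tcp [0.5782 0.1342 0.1452] F [ 1.   0.8 -0.3] open 0.0819 grip 0
gripped t=19.5 tcp [0.5787 0.1347 0.1457] F [1.2 1.5 3.7] open 0.0552 grip 64
lifted t=21.0 tcp [0.5772 0.1342 0.2788] F [ 0.1 -0.5 -2.9] open 0.0549 grip 64
placed hit=True t=24.0 tcp [ 0.5797 -0.1264  0.1457] F [-1.2  0.7  5.8] open 0.0550 grip 65
```

```bash
python3 - <<'E'
from h import *
release(.056)
look("R","w3R")
s,_=look("M","w3M");F["M"][0]=list(s);json.dump(F,open("fit.json","w"))
pick(F["L"][1]);h=place(F["M"][0],.038)
z=env.get_state()["tcp_pos"][2]
if h and abs(z-.1455)<.0025:
    release(.038);look("M","w4M")
    s,_=look("L","w4L");F["L"][0]=list(s);json.dump(F,open("fit.json","w"))
E
```

```text
open t=24.4 tcp [ 0.5786 -0.1261  0.1445] F [-0.3 -0.4  0. ] open 0.0800 grip 0
R roll in frame mm [-0.1  0.6] width 55.1
R gap 83.5 seat [ 0.5798 -0.1265 18.6007] roll [ 0.5796 -0.1259 18.6672  0.0551]
M gap 83.8 seat [ 0.5786  0.1329 -5.1901] roll None
down hit=False t=30.4 tcp [0.4603 0.3369 0.1452] F [-0.2  0.2 -0.7] open 0.0639 grip 0
gripped t=30.7 tcp [0.4605 0.3374 0.1456] F [0.  1.5 3.1] open 0.0370 grip 61
lifted t=32.2 tcp [0.4594 0.3365 0.2789] F [-0.2 -0.3 -2.7] open 0.0372 grip 60
placed hit=True t=35.1 tcp [0.5785 0.1329 0.1456] F [-0.6 -0.   5.3] open 0.0373 grip 61
open t=35.5 tcp [0.5775 0.1327 0.1445] F [0.6 0.3 0.7] open 0.0622 grip 0
M roll in frame mm [1.1 0.2] width 37.8
M gap 83.6 seat [ 0.5784  0.1332 -5.4697] roll [ 0.5795  0.1333 -5.1601  0.0378]
L gap 83.7 seat [0.4616 0.3394 8.8549] roll None
```

```bash
python3 - <<'E'
from h import *
r=F["S"][1];r[3]=.02
pick(r);h=place(F["L"][0],.02)
z=env.get_state()["tcp_pos"][2]
if h and abs(z-.1455)<.0025:
    release(.02);look("L","w5L")
    env.reach([.45,.45,.36],q(0.))
p,d=camera("side");q_,d2=camera("top");W=world(d2,calibration("top"))
cv2.imwrite("pics/f.png",np.hstack([cv2.resize(p,(400,300)),cv2.resize(q_,(400,300))]))
d0=np.load("top0.npy")
for n,(u,v) in dict(tall=(328,152),short=(404,187),carton=(159,177)).items():
    a=slice(v-15,v+15),slice(u-20,u+20);print(n,np.nanmax(abs(d2[a]-d0[a])))
E
```

```text
down hit=False t=43.0 tcp [ 0.4651 -0.3258  0.1452] F [-0.3  0.3 -1.2] open 0.0460 grip 0
gripped t=43.4 tcp [ 0.4652 -0.3255  0.1454] F [-0.8  1.4  4. ] open 0.0190 grip 60
lifted t=44.8 tcp [ 0.4647 -0.3248  0.279 ] F [-0.2  0.2 -1.7] open 0.0190 grip 60
placed hit=True t=49.5 tcp [0.4616 0.3393 0.1454] F [-1.3 -0.3  5.7] open 0.0190 grip 61
open t=49.8 tcp [0.4607 0.339  0.1445] F [-0.7 -0.4 -0. ] open 0.0443 grip 0
L roll in frame mm [0.1 0.6] width 19.6
L gap 83.7 seat [0.4612 0.3391 9.0262] roll [0.4612 0.3396 8.7693 0.0196]
tall 0.98720133
short 0.97446895
carton 0.97502416
```

View pics/f.png

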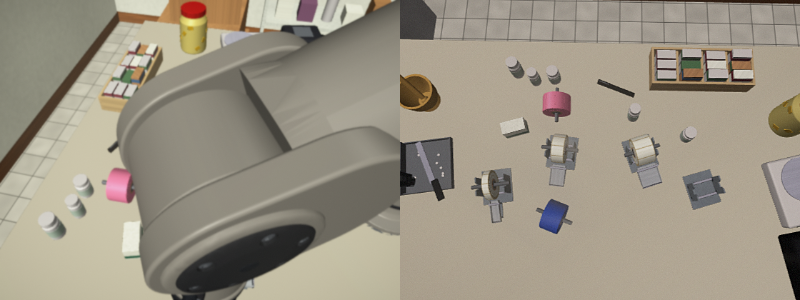

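The side view is mostly blocked by the arm. The top view (right half) shows the narrow roll left at (490,185), the medium roll in the middle at (562,150) and the wide roll right at (644,150). The spare cradle at (704,188) is empty. The tall bottle (634,111), the short bottle (689,134) and the carton (514,128) are unmoved.

```bash
python3 -c "
from cell import job;print(job.job_done())"
```

```text
the job is handed in; nothing more can be done
None
```

Job handed in: each roll is seated in its matching dispenser, within about 1 mm of midway between the side plates, after roughly 50 s of robot time, and the bottles and carton stand where they were.

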